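# Put the setting blocks away and store their addresses

### The job

Put every coloured setting block that is out on the table back into the tray bay with the liner of its own colour, lying flat inside the bay, and set each thumbwheel of the address selector so that the numeral on top is the number of the bay with the liner of that wheel's colour; set all three wheels, even if a block is missing today. When all that is done, press the green store key fully down and let it come back up. Leave the other things on the table where they are.

Things in the scene. Friction and masses are not known exactly. Their poses are not given: they have to be found in the camera images.
- rack: Black fixed tray, 132 (x) x 236 (y) x 16 mm high. Origin: centre of its underside; x away from the robot. Four bays in a row along y: bay k (1 leftmost as the robot sees it, to 4; its numeral on a white plate at its +x end) is centred at x = -11 mm, y = (2.5 - k) * 54 mm. A bay is 94 (x) x 42 (y) mm, open above; its floor (liner top) is 8 mm, its rims and 12 mm wide ribs 16 mm above the table.
- switch: Grey fixed housing of the address selector, 160 mm wide (y). Origin: on the table below the middle wheel; x away from the robot. 68 mm high from x = -58 to +58 mm; in front, on to x = -96, a ledge 40 mm high and 60 wide with the store key. Wheels: red at y = +44 mm, yellow 0, blue -44. Posts 84 mm high between the wheels bear white lines at x = 0; the numeral on top, level with these lines, is the one set.
- liner_grey: Grey liner like the coloured ones, in the bay that belongs to no block and no wheel. Origin: centre of its underside, at the bay's centre 6 mm above the table.
- store_top (a point): Centre of the top of the round green store key (30 mm across) on the ledge of the selector. Pressed straight down; spring return, about 5 N when fully down.
- store (a joint): Travel of the store key: 0 up, 0.006 m fully down; springs back.
- axle_red (a point): Centre of the red thumbwheel (the +y end of the row), on its axle, 56 mm above the table; axes as the housing's (y along the axle). Wheel 23 mm wide; six white flats with numerals 0 to 5, 30.5 mm from the axle (corners 33 mm); between them six red radial lugs, 6 mm thick, out to 52 mm from the axle. Its upper part stands out of the housing. Wheels are 44 mm apart.
- wheel_red (a joint): Angle of the red wheel, rad: numeral k is on top at k * 1.0472 (k = 0 to 5). Grows as the wheel's top is pushed away from the robot (+x of the housing). At angle q the lugs stand at q + 0.5236 + n * 1.0472 from straight up, towards +x. Stops just outside 0 and 5: no way round from 5 to 0. No clicks; friction (0.06 N m) holds it where it is left.
- liner_red: Red liner on the floor of the bay that belongs to the red block, 92 (x) x 42 (y) mm, fixed in the tray; axes as the tray's. Origin: centre of its underside, at the bay's centre 6 mm above the table; its top is 2 mm higher. Which bay it lies in varies.
- block_red: Loose red setting block, 80 (x) x 26 (y) x 26 (z) mm, 150 g or so, with two thin aluminium bands round it; may be absent. Origin: its centre; x along its length. It may lie on any of its four long sides, either way round.
- axle_yellow (a point): Centre of the yellow thumbwheel (the middle of the row), on its axle, 56 mm above the table; axes as the housing's (y along the axle). Wheel 23 mm wide; six white flats with numerals 0 to 5, 30.5 mm from the axle (corners 33 mm); between them six yellow radial lugs, 6 mm thick, out to 52 mm from the axle. Its upper part stands out of the housing. Wheels are 44 mm apart.
- wheel_yellow (a joint): Angle of the yellow wheel, rad: numeral k is on top at k * 1.0472 (k = 0 to 5). Grows as the wheel's top is pushed away from the robot (+x of the housing). At angle q the lugs stand at q + 0.5236 + n * 1.0472 from straight up, towards +x. Stops just outside 0 and 5: no way round from 5 to 0. No clicks; friction (0.06 N m) holds it where it is left.
- liner_yellow: Yellow liner on the floor of the bay that belongs to the yellow block, 92 (x) x 42 (y) mm, fixed in the tray; axes as the tray's. Origin: centre of its underside, at the bay's centre 6 mm above the table; its top is 2 mm higher. Which bay it lies in varies.
- block_yellow: Loose yellow setting block, 80 (x) x 26 (y) x 26 (z) mm, 150 g or so, with two thin aluminium bands round it; may be absent. Origin: its centre; x along its length. It may lie on any of its four long sides, either way round.
- axle_blue (a point): Centre of the blue thumbwheel (the -y end of the row), on its axle, 56 mm above the table; axes as the housing's (y along the axle). Wheel 23 mm wide; six white flats with numerals 0 to 5, 30.5 mm from the axle (corners 33 mm); between them six blue radial lugs, 6 mm thick, out to 52 mm from the axle. Its upper part stands out of the housing. Wheels are 44 mm apart.
- wheel_blue (a joint): Angle of the blue wheel, rad: numeral k is on top at k * 1.0472 (k = 0 to 5). Grows as the wheel's top is pushed away from the robot (+x of the housing). At angle q the lugs stand at q + 0.5236 + n * 1.0472 from straight up, towards +x. Stops just outside 0 and 5: no way round from 5 to 0. No clicks; friction (0.06 N m) holds it where it is left.
- liner_blue: Blue liner on the floor of the bay that belongs to the blue block, 92 (x) x 42 (y) mm, fixed in the tray; axes as the tray's. Origin: centre of its underside, at the bay's centre 6 mm above the table; its top is 2 mm higher. Which bay it lies in varies.
- block_blue: Loose blue setting block, 80 (x) x 26 (y) x 26 (z) mm, 150 g or so, with two thin aluminium bands round it; may be absent. Origin: its centre; x along its length. It may lie on any of its four long sides, either way round.
- spanner: Flat steel spanner, 138 x 18 x 5 mm; leave alone. Origin: underside.
- screwdriver: Screwdriver with a red handle, 191 mm long, lying behind the selector; leave alone. Origin: underside.
- weigh_tin: Round lidded tin, 51 mm across, 26 mm high; leave alone. Origin: underside. It stands before the right corner of a tall fixed cream instrument case (world x 0.55 to 0.85 m, y -0.04 to +0.21, 0.31 high; its knob and rocker stand out to x = 0.53): keep gripper and arm clear of it when crossing between tray and selector.
- tape_roll: Roll of yellow tape, 62 mm across, 19 mm high; leave alone. Origin: underside.
- screw_jar: White jar with red lid, 43 mm across, 51 mm high; leave alone. Origin: underside.
- dropper_bottle: Amber dropper bottle, 28 mm across, 92 mm high; leave alone. Origin: underside.
- glue_stick: Upright green and yellow glue stick, 22 mm across, 74 mm high; leave alone. Origin: underside.
Not all that is in view belongs to the job. There is more than one size of the block_yellow; the job needs the larger.

How it is judged:
On the way, in this order (a step that is already met when the one before it is completed fails the run):
1. every block that is out lies in the bay of its colour and all three wheels show the numbers of their bays (((y of liner_red in the frame of rack between 0.069 and 0.093 m and value of joint wheel_red between 0.8772 and 1.2172 rad) or (y of liner_red in the frame of rack between 0.015 and 0.039 m and value of joint wheel_red between 1.9244 and 2.2644 rad) or (y of liner_red in the frame of rack between -0.039 and -0.015 m and value of joint wheel_red between 2.9716 and 3.3116 rad) or (y of liner_red in the frame of rack between -0.093 and -0.069 m and value of joint wheel_red between 4.0188 and 4.3588 rad)) and ((y of liner_yellow in the frame of rack between 0.069 and 0.093 m and value of joint wheel_yellow between 0.8772 and 1.2172 rad) or (y of liner_yellow in the frame of rack between 0.015 and 0.039 m and value of joint wheel_yellow between 1.9244 and 2.2644 rad) or (y of liner_yellow in the frame of rack between -0.039 and -0.015 m and value of joint wheel_yellow between 2.9716 and 3.3116 rad) or (y of liner_yellow in the frame of rack between -0.093 and -0.069 m and value of joint wheel_yellow between 4.0188 and 4.3588 rad)) and ((y of liner_blue in the frame of rack between 0.069 and 0.093 m and value of joint wheel_blue between 0.8772 and 1.2172 rad) or (y of liner_blue in the frame of rack between 0.015 and 0.039 m and value of joint wheel_blue between 1.9244 and 2.2644 rad) or (y of liner_blue in the frame of rack between -0.039 and -0.015 m and value of joint wheel_blue between 2.9716 and 3.3116 rad) or (y of liner_blue in the frame of rack between -0.093 and -0.069 m and value of joint wheel_blue between 4.0188 and 4.3588 rad)) and x of block_red in the frame of liner_red between -0.011 and 0.011 m and y of block_red in the frame of liner_red between -0.011 and 0.011 m and z of block_red in the frame of liner_red between 0.01 and 0.02 m and angle between block_red's own x axis and vertical between 1.4708 and 1.6708 rad and x of block_yellow in the frame of liner_yellow between -0.011 and 0.011 m and y of block_yellow in the frame of liner_yellow between -0.011 and 0.011 m and z of block_yellow in the frame of liner_yellow between 0.01 and 0.02 m and angle between block_yellow's own x axis and vertical between 1.4708 and 1.6708 rad and x of block_blue in the frame of liner_blue between -0.011 and 0.011 m and y of block_blue in the frame of liner_blue between -0.011 and 0.011 m and z of block_blue in the frame of liner_blue between 0.01 and 0.02 m and angle between block_blue's own x axis and vertical between 1.4708 and 1.6708 rad), for 0.2 s.
2. then the store key is pressed down (value of joint store above 0.0045 m), for 0.05 s.
At the end, for the whole second after the job is handed in: Each block present lies flat in the bay of its own colour (within 11 mm of the bay's centre, on the liner, at rest); each wheel is within 0.17 rad (10 degrees) of the numeral of its colour's bay; the store key has been pressed (at least 4.5 mm) after that and is up again (all of step 1 and value of joint store below 0.0015 m and linear speed of each of block_red, block_yellow, block_blue below 0.02 m/s); the robot touches nothing.
It fails at once if another thing on the table is shoved more than 6 cm away (distance of any of spanner, screwdriver, weigh_tin, tape_roll, screw_jar, dropper_bottle, glue_stick from where it was at the start of the episode above 0.06 m).
Of block_red, block_yellow, block_blue only 2 to 3 are there at a start; the rules pass over those that are not, and their reading is None.
At some moment in a run one of block_red, block_yellow, block_blue may be knocked a few centimetres aside while the robot is not near it.
Once in a run the grip may slacken for a moment while it holds something.
It also fails if it takes over 208 s, if anything falls off the work surface, if the arm or the gripper's body presses on something with over 40 N, if the wrist force passes 120 N, or if a joint passes its speed limit or range.

### The arm

A 7-joint arm with a two-finger parallel gripper is mounted at the origin on a cart in front of the work surface, level with it; the furniture and walls round the work are solid. World frame = base frame: x ahead of the robot, y to its left, z up, the work surface at z = 0. Lengths are in m, angles in rad, forces in N, time in s.
With the tool pointing down it reaches from about 0.4 to 0.85 m from the base axis. Payload 10.4 kg.
Tool frame: the origin (TCP) lies midway between the tips of the shut fingers; the grasp point (between the pads) lies 19 mm behind it (manip.hold_point_z is the distance from the TCP to the grasp point, in m); z points along the fingers, y is the line along which they close (so a half turn about z gives the same grasp; the last joint's range is limited). The gripper opens to 85 mm and grips with 20 to 120 N. Pads are 22 mm wide; open, the fingers measure 114 mm over their backs; the gripper's body (76 mm by 85 mm) begins 54 mm behind the grasp point. The pads swing forward as they close: fully open they stand 13 mm farther back than shut.
Start: joints at [1.257, 0.332, -0.065, 1.46, 0.022, 1.35, -0.088], TCP at [0.179, -0.599, 0.231] pointing down, gripper open.
Joint ranges: [-2.6, 2.6], [-0.5, 2.12], [-1.47, 1.34], [0.16, 2.42], [-1.27, 4.41], [0.06, 2.06], [-2.6, 2.6]. Speed limits (rad/s): [2.22, 2.22, 2.79, 2.79, 3.14, 3.14, 3.14].

### API

Orientations are given as a unit quaternion [x, y, z, w].
In Python, from workcell import manip, eyes, job gives the robot as it stands.
- The arm moves only by the shell command python3 -m crank 'ROWS' [FORCE]. ROWS is JSON, a list that holds one entry, the list of rows, each a list of 7 numbers: the finger opening in cm, from 0 to 8.54, then the shift along the world's x, y, z in cm, then the turn, a rotation vector about the world's x, y, z in degrees. In form: [[[hand, x, y, z, ax, ay, az], ...]]. A call has 1 to 20 rows; each row shifts and turns the commanded pose from where the row before left it; what a row does not reach is not made up. A row lasts 1/8 s, in which the tool goes at most 62.5 mm and 10.7 degrees, less where a joint would pass 70% of its speed; a pose out of reach is approached as far as the arm can. A call with a gripper value outside its range is refused whole. The fingers move at their own pace and stop on an object; FORCE is the grip in N (left out, the last holds). Time passes only in rows, so rows that do not move let the fingers close. It gives the time, the measured TCP pose, the force, the opening and the grip force at its end, in the units of the state.
- manip.get_obs(): the state, without advancing time (a new reading comes with each control period).
- eyes.camera(name): name is "scene" or "top" or "wrist"; returns (picture, depth): 384x512x3 uint8, red, green, blue; 384x512 float32, m along the optical axis (not along the pixel's ray), 0 where there is no reading.
- eyes.camera_params(name): a dict with "fx", "fy", "cx", "cy" (pixels), "dist" ([k1, k2, p1, p2, k3] as OpenCV has them; the pictures are not rectified), "world_from_camera" (4x4, takes a point from camera to world coordinates); the wrist camera has in their place "hand_eye" (4x4, takes a point from camera to tool coordinates, whose origin is the TCP and whose axes are the flange's). Camera axes: x right, y down, z forward; pixel columns grow to the right and rows downward; lengths in m; the calibration is good to about 2 mm. A picture is of the moment at which its call begins: read the wrist's pose just before it. camera_params takes no time and is no camera call.
- job.hand_in(): hands the job in; it is judged then, once.
The state is a dict: "clock": time; "joint_pos": joint angles; "joint_velocities": joint speeds; "tau": joint torques, N m; "position": TCP position; "ee_rot": TCP orientation; "ft_force": force on the tool from outside, world axes, zero at the start; "torque": the same for the moment, N m; "grip_width": opening from 0.0 (shut) to 1.0 (fully open); "grasp_force": force on a finger pad.
Only numpy, scipy, OpenCV 4.12 (cv2) and the standard library are available. Lean on these libraries where they do the work, as an engineer would, in place of code of your own. Each camera call takes 0.05 s, during which the arm holds its last target. There are 200 camera calls.

## Working session

There is one attempt and no reset: what is moved stays moved. The work goes in short steps, Python scripts to look and compute and a shell command to move; the robot and the scene stay as the last step left them, time stands still between calls to the robot, and variables do not carry over. Pictures are saved under pics/ and viewed, at most 14 in all, crops included, and the job is handed in when it is done.

```bash
ls; mkdir -p pics; cat > h.py <<'E'
import numpy as np, cv2
from workcell import manip, eyes, job
from scipy.spatial.transform import Rotation as R
def cam(name):
    o=manip.get_obs(); p=eyes.camera_params(name); im,d=eyes.camera(name)
    if name=="wrist":
        T=np.eye(4);T[:3,:3]=R.from_quat(o["ee_rot"]).as_matrix();T[:3,3]=o["position"]
        W=T@np.array(p["hand_eye"])
    else: W=np.array(p["world_from_camera"])
    K=np.array([[p["fx"],0,p["cx"]],[0,p["fy"],p["cy"]],[0,0,1.]])
    return im,d,K,np.array(p["dist"],float),W
def ray(uv,c,z):
    "pixels -> world points on plane z"
    n=cv2.undistortPoints(np.array(uv,float).reshape(-1,1,2),c[2],c[3]).reshape(-1,2)
    v=np.c_[n,np.ones(len(n))]@c[4][:3,:3].T; o=c[4][:3,3]
    return o+v*((z-o[2])/v[:,2])[:,None]
def proj(P,c):
    Wi=np.linalg.inv(c[4]); return cv2.projectPoints(np.array(P,float).reshape(-1,1,3),cv2.Rodrigues(Wi[:3,:3])[0],Wi[:3,3],c[2],c[3])[0].reshape(-1,2)
def cloud(c):
    "world point per pixel from depth"
    h,w=c[1].shape; u,v=np.meshgrid(np.arange(w),np.arange(h))
    n=cv2.undistortPoints(np.stack([u,v],-1).reshape(-1,1,2).astype(float),c[2],c[3]).reshape(h,w,2)
    P=np.dstack([n,np.ones((h,w))])*c[1][...,None]
    return P@c[4][:3,:3].T+c[4][:3,3]
def save(c,f,s=1.5,box=None):
    im=c[0][...,::-1]
    if box: im=im[box[1]:box[3],box[0]:box[2]]
    cv2.imwrite("pics/"+f,cv2.resize(im,None,fx=s,fy=s,interpolation=cv2.INTER_CUBIC))
E
python3 - <<'E'
from h import *
for n in("top","scene"):
    c=cam(n); save(c,n+"1.png"); np.savez(n+".npz",*c); print(n,c[4].round(3).tolist(),c[2][0,0])
print(manip.get_obs(), eyes.camera_params("wrist"))
E
```

```text
pics
top [[-0.015, -0.984, 0.18, 0.368], [-1.0, 0.018, 0.014, -0.005], [-0.017, -0.18, -0.984, 1.318], [0.0, 0.0, 0.0, 1.0]] 439.335662480606
scene [[-0.552, -0.511, 0.659, -0.068], [-0.834, 0.316, -0.453, 0.458], [0.023, -0.799, -0.601, 0.681], [0.0, 0.0, 0.0, 1.0]] 407.06464728237296
{'clock': 0.1, 'joint_pos': array([ 1.25737818,  0.3328106 , -0.06470198,  1.46085691,  0.02161926,
        1.34990898, -0.08853081]), 'joint_velocities': array([ 0.00010373, -0.00091709, -0.00102638, -0.00238605,  0.00149289,
       -0.0020009 ,  0.00107103]), 'tau': array([ 1.88455742e-03, -6.26750278e+01,  4.95383434e-02, -3.92429996e+01,
        1.64662383e-02,  7.01412544e-03,  8.87074521e-05]), 'position': array([ 0.17910466, -0.59843388,  0.23059451]), 'ee_rot': array([ 9.89446908e-01,  1.44894452e-01, -1.31090381e-04, -6.30376116e-04]), 'ft_force': array([-0.18918308, -0.9651882 , -0.94291049]), 'torque': array([0.02024434, 0.04954505, 0.03407435]), 'grasp_force': 0.0, 'grip_width': 0.9997575602043076} {'fx': 265.7023536379231, 'fy': 265.7023536379231, 'cx': 256.23877925921664, 'cy': 193.5001554913391, 'dist': array([0.00541196, 0.        , 0.        , 0.        , 0.        ]), 'hand_eye': array([[ 1.04521158e-05, -9.44589802e-01, -3.28253113e-01,
         8.38666092e-02],
       [ 9.99999625e-01, -2.74444943e-04,  8.21591618e-04,
        -3.91744465e-04],
       [-8.66154471e-04, -3.28252999e-01,  9.44589445e-01,
        -1.42929929e-01],
       [ 0.00000000e+00,  0.00000000e+00,  0.00000000e+00,
         1.00000000e+00]])}
```

View pics/top1.png

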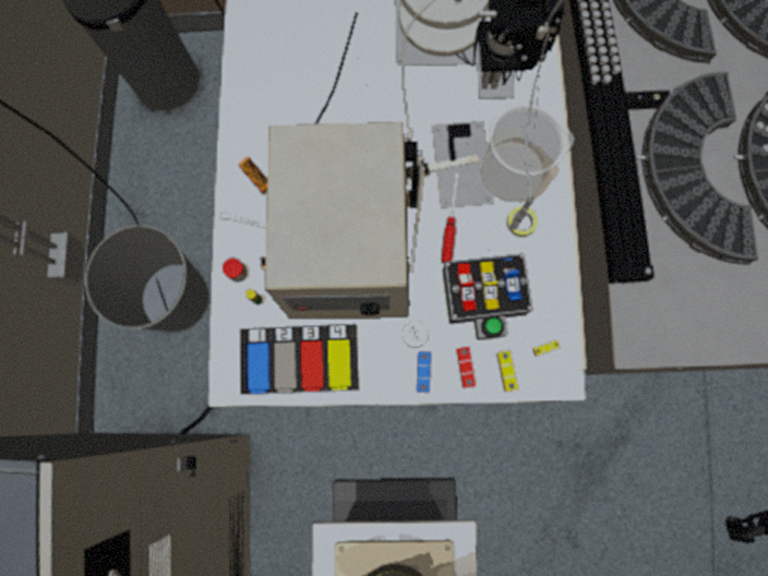

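View pics/scene1.png

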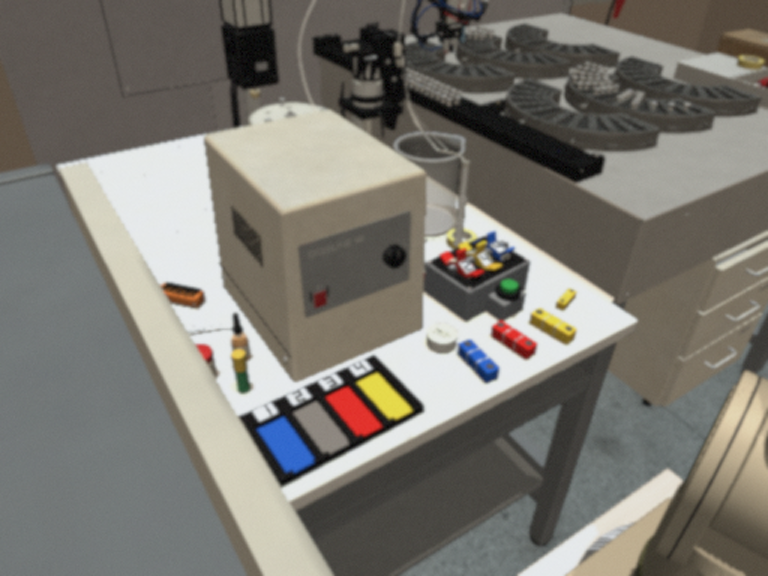

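The top view shows the liners as 1 blue, 2 grey, 3 red and 4 yellow. Three blocks lie at about (424,372), (466,368) and (508,370), a small yellow decoy at (546,348), and the selector at (488,288) with its key at (493,327).

```bash
cat >> h.py <<'E'
RNG={"red":[((0,130,70),(6,255,255)),((174,130,70),(180,255,255))],"yellow":[((22,130,90),(34,255,255))],"blue":[((100,120,70),(125,255,255))],"green":[((45,100,50),(85,255,255))]}
def mask(c,col):
    hsv=cv2.cvtColor(c[0],cv2.COLOR_RGB2HSV); return sum(cv2.inRange(hsv,a,b) for a,b in RNG[col])
def rects(c,col,z,amin=40,close=5):
    m=cv2.morphologyEx(mask(c,col),cv2.MORPH_CLOSE,np.ones((close,close),np.uint8)); out=[]
    for k in cv2.findContours(m,cv2.RETR_EXTERNAL,cv2.CHAIN_APPROX_NONE)[0]:
        if cv2.contourArea(k)<amin: continue
        P=ray(k.reshape(-1,2),c,z)[:,:2]; r=cv2.minAreaRect((P*1000).astype(np.float32)); (a,b)=r[1]
        ang=r[2] if a>=b else r[2]+90
        out.append((k.reshape(-1,2).mean(0).round(),np.round(r[0],1),np.round([max(a,b),min(a,b)],1),round((ang+90)%180-90,1)))
    return out
E
python3 - <<'E'
from h import *
for n in("top","scene"):
    f=np.load(n+".npz"); c=[f["arr_%d"%i] for i in range(5)]
    for col in RNG:
        for r in rects(c,col,.026): print(n,col,*r)
    if n=="top":
        for col in("red","yellow","blue"):
            for r in rects(c,col,.008,800): print("liner",col,*r)
        for z in (.045,.05):
            print([r[1:3] for r in rects(c,"green",z)])
        P=cloud(c); 
        # housing dark: heights near 68mm and posts
        print("depth z at key",P[218,328])
        m=(P[...,2]>.05)&(P[...,2]<.12)&(P[...,1]<-.06)&(P[...,0]<.7); 
        q=P[m][:,:2]; print(q.min(0),q.max(0),cv2.minAreaRect((q*1000).astype(np.float32)))
    save(c,n+"z.png",6,(290,165,365,235) if n=="top" else (275,145,375,225))
E
```

```text
top red [310. 244.] [ 450.3 -145.9] [74.6 22.7] 7.9
top red [208. 243.] [458.1 156.1] [97.8 44.6] 0.2
top red [312. 203.] [ 571.5 -156.9] [27.  21.1] 88.9
top red [309. 179.] [ 646.3 -149.3] [25.  24.2] -2.1
top red [155. 178.] [657.9 318.7] [40.7 36.5] 45.2
top red [299. 160.] [ 707.4 -120.9] [92.7 19.8] -8.1
top yellow [338. 247.] [ 440.7 -227.4] [74.7 23.8] 9.9
top yellow [363. 232.] [ 484.  -305.5] [46.9 12.1] -73.3
top yellow [226. 242.] [460.3 103.1] [97.3 44.5] -0.4
top yellow [328. 202.] [ 573.5 -202.5] [26.1 19.8] -81.6
top yellow [324. 178.] [ 650.1 -194.8] [24.8 21.6] 89.0
top blue [282. 248.] [442.7 -63.4] [74.4 22.7] -4.2
top blue [172. 244.] [456.2 263.6] [97.9 45.3] 0.6
top green [329. 217.] [ 530.1 -203.1] [33.  29.9] 88.8
[(array([ 527.7, -200.2]), array([32.5, 29.5]))]
[(array([ 527.1, -199.4]), array([32.4, 29.3]))]
depth z at key [ 0.52252307 -0.19576591  0.06312264]
[ 0.42884472 -0.74269302] [ 0.69972251 -0.10716394] ((551.3787841796875, -429.2034606933594), (672.714111328125, 252.49012756347656), 69.80680084228516)
scene red [235. 274.] [445.7 165.4] [98.  44.6] 1.6
scene red [137. 234.] [673.5 298.1] [41.7 13.3] -2.8
scene red [342. 225.] [ 442.3 -133.7] [89.9 41.1] 4.5
scene red [213. 199.] [700.4  82.2] [34.7 15.8] -28.5
scene red [307. 176.] [ 655.2 -199.2] [95.5 56.7] -6.8
scene yellow [256. 264.] [446.7 113. ] [96.8 42.7] 1.4
scene yellow [159. 240.] [628.8 261.7] [49.2 18.4] -22.7
scene yellow [368. 217.] [ 430.7 -214.6] [82.6 39.5] 7.7
scene yellow [377. 199.] [ 469.6 -289.3] [55.2 14.1] -72.9
scene yellow [316. 166.] [ 681.9 -241.9] [94.1 51.2] -46.4
scene blue [190. 297.] [442.8 271.6] [97.4 45.9] 1.7
scene blue [318. 240.] [432.4 -53.8] [87.  32.8] -2.4
scene green [339. 190.] [ 553.5 -228.1] [43.7 32.8] -41.6
```

View pics/topz.png

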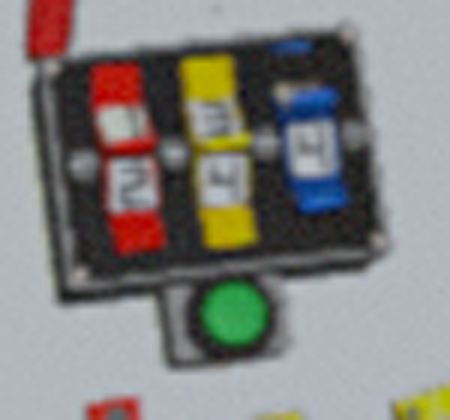

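The crop shows the selector yawed about +6°. Red stands between 1 and 2, yellow at about 3–4 and blue on a single flat, so I need a closer look. I'll fly the wrist camera over it, turned half round so the camera stays on the robot's side.

```bash
python3 -m crank '[[[8,2.57,2.6,0.25,0,0,10.2],[8,2.57,2.6,0.25,0,0,10.2],[8,2.57,2.6,0.25,0,0,10.2],[8,2.57,2.6,0.25,0,0,10.2],[8,2.57,2.6,0.25,0,0,10.2],[8,2.57,2.6,0.25,0,0,10.2],[8,2.57,2.6,0.25,0,0,10.2],[8,2.57,2.6,0.25,0,0,10.2],[8,2.57,2.6,0.25,0,0,10.2],[8,2.57,2.6,0.25,0,0,10.2],[8,2.57,2.6,0.25,0,0,10.2],[8,2.57,2.6,0.25,0,0,10.2],[8,2.57,2.6,0.25,0,0,10.2],[8,2.57,2.6,0.25,0,0,10.2],[8,2.57,2.6,0.25,0,0,10.2],[8,2.57,2.6,0.25,0,0,10.2],[8,0,0,0,0,0,0],[8,0,0,0,0,0,0]]]'
python3 - <<'E'
from h import *
c=cam("wrist"); save(c,"w1.png"); np.savez("w1.npz",*c)
o=manip.get_obs(); print(o["clock"],o["position"],R.from_quat(o["ee_rot"]).as_euler("xyz",degrees=True),o["joint_pos"],o["ft_force"])
for col in RNG:
    for r in rects(c,col,.026,200): print(col,*r)
E
```

```text
clock: 2.35
position: [0.59, -0.1834, 0.2708]
ee_rot: [0.002, 1.0, 0.0, -0.001]
ft_force: [-0.4, -0.8, 0.1]
grip_width: 0.94
grasp_force: 0.0
2.4 [ 0.58979404 -0.18390647  0.27099058] [-1.79979080e+02 -4.96143876e-02  1.79705343e+02] [ 0.7585934   0.38125573 -0.70532423  1.39007596  0.24560534  1.45954506
  1.62742175] [-0.17450048 -0.84383668 -0.03420149]
red [287. 197.] [ 655.4 -131.1] [191.9  40. ] 9.4
red [283.  56.] [ 449.9 -148.2] [78.2 25.3] 7.6
red [501.  65.] [463.  133.6] [101.2  36.3] 17.2
yellow [253. 205.] [ 658.  -188.4] [26. 25.] -85.0
yellow [246. 156.] [ 582.8 -195.9] [38.3 26.7] 3.7
yellow [165.  87.] [ 485.5 -306.4] [50.5 15.7] -71.8
yellow [466.  62.] [460.1  92. ] [98.5 40.9] 1.1
yellow [221.  49.] [ 440.8 -228.4] [78.7 24.6] 9.6
blue [218. 181.] [ 619.2 -244.3] [72.1 33.7] 3.0
blue [346.  49.] [442.3 -66.7] [78.6 28.2] -3.8
green [244. 119.] [ 527.1 -199.9] [32.5 31.2] 89.8
```

View pics/w1.png

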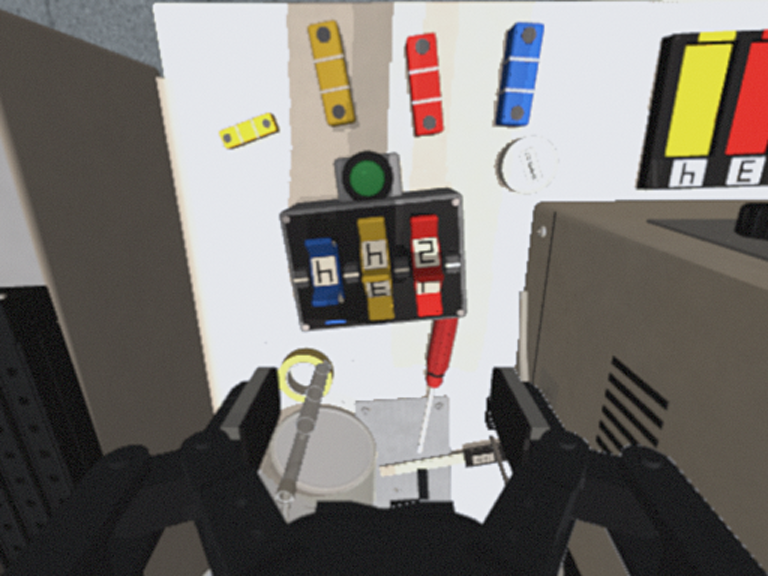

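The half-turned view shows blue on 4 (needs 1), red between 1 and 2 (needs 3) and yellow between 3 and 4 (needs 4). The block positions agree with the top view to within 3 mm. I'll take blue first.

```bash
python3 -m crank '[[[6,-2.95,2.38,-1,0,0,-0.75],[6,-2.95,2.38,-1,0,0,-0.75],[6,-2.95,2.38,-1,0,0,-0.75],[6,-2.95,2.38,-1,0,0,-0.75],[6,-2.95,2.38,-1,0,0,-0.75],[6,0,0,-4.5,0,0,0],[6,0,0,-4.5,0,0,0],[6,0,0,-4.5,0,0,0],[6,0,0,-4.5,0,0,0],[6,0,0,-1.55,0,0,0],[6,0,0,-1.55,0,0,0],[6,0,0,0,0,0,0],[6,0,0,0,0,0,0]]]' 60
python3 -m crank '[[[1.5,0,0,0,0,0,0],[1.5,0,0,0,0,0,0],[1.5,0,0,0,0,0,0],[1.5,0,0,0,0,0,0],[1.5,0,0,0,0,0,0],[1.5,0,0,0,0,0,0]]]' 60
```

```text
clock: 4.03
position: [0.4438, -0.064, 0.0114]
ee_rot: [0.034, 0.999, -0.0, 0.001]
ft_force: [0.5, -0.4, 0.1]
grip_width: 0.7
grasp_force: 0.0
clock: 4.78
position: [0.4434, -0.064, 0.0111]
ee_rot: [0.034, 0.999, -0.0, 0.0]
ft_force: [-2.3, 0.2, 8.6]
grip_width: 0.288
grasp_force: 59.3
```

```bash
python3 -m crank '[[[1.5,0,0,3,0,0,0],[1.5,0,0,3,0,0,0],[1.5,0,0,3,0,0,0],[1.5,0.23,5.52,0,0,0,0.92],[1.5,0.23,5.52,0,0,0,0.92],[1.5,0.23,5.52,0,0,0,0.92],[1.5,0.23,5.52,0,0,0,0.92],[1.5,0.23,5.52,0,0,0,0.92],[1.5,0.23,5.52,0,0,0,0.92],[1.5,0,0,0,0,0,0],[1.5,0,0,0,0,0,0]]]' 60
python3 - <<'E'
from h import *
c=cam("wrist"); save(c,"w2.png")
for col in ("blue","red","yellow"):
    for z in (.008,.115): print(col,z,[r for r in rects(c,col,z,600)])
E
```

```text
clock: 6.15
position: [0.4565, 0.267, 0.1]
ee_rot: [-0.014, 1.0, -0.0, -0.0]
ft_force: [-0.1, -0.5, -1.2]
grip_width: 0.283
grasp_force: 60.0
blue 0.008 [(array([256., 297.]), array([572.5, 270.6]), array([45.6, 42.3]), -88.3), (array([256., 209.]), array([473.8, 267.6]), array([140.1,  46.7]), 1.7)]
blue 0.115 [(array([256., 297.]), array([480.9, 268. ]), array([24.9, 23.1]), -88.3), (array([256., 209.]), array([427.2, 266.4]), array([76.3, 25.4]), 1.7)]
red 0.008 [(array([137., 192.]), array([457.6, 156.1]), array([101. ,  42.1]), 1.7)]
red 0.115 [(array([137., 192.]), array([418.3, 205.6]), array([55., 23.]), 1.7)]
yellow 0.008 [(array([ 78., 191.]), array([459.1, 101.2]), array([99.1, 40.3]), 2.0)]
yellow 0.115 [(array([ 78., 191.]), array([419.1, 175.7]), array([54. , 21.9]), 2.0)]
```

View pics/w2.png

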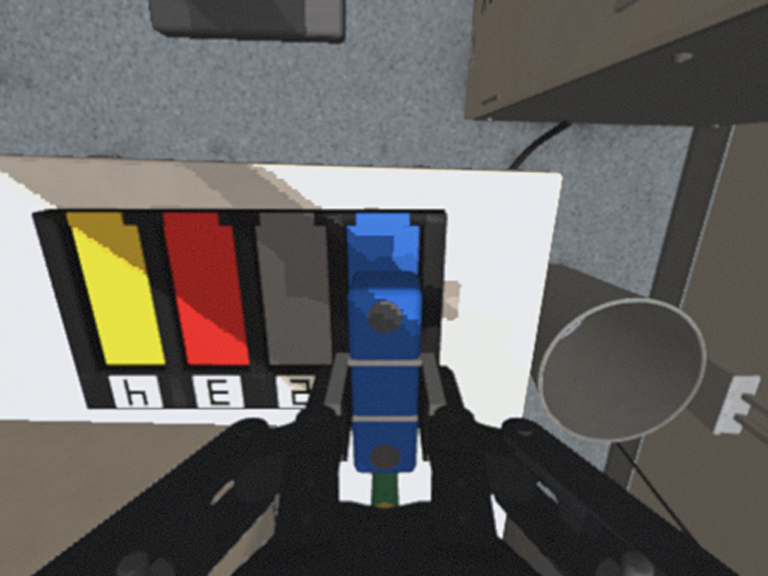

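The blue block hangs level and in line with the blue liner. The numeral plates read 4, 3 and 2 (upside down). Lowering it.

```bash
python3 -m crank '[[[1.5,0.05,-0.1,-3,0,0,0],[1.5,0,0,-3,0,0,0],[1.5,0,0,-1.4,0,0,0],[1.5,0,0,-0.6,0,0,0],[1.5,0,0,0,0,0,0],[1.5,0,0,0,0,0,0]]]'
python3 -m crank '[[[3.7,0,0,0,0,0,0],[3.7,0,0,0,0,0,0],[3.7,0,0,0,0,0,0],[3.7,0,0,3,0,0,0],[3.7,0,0,3,0,0,0],[3.7,0,0,3,0,0,0],[3.7,0,0,3,0,0,0],[3.7,0,0,0,0,0,0]]]'
python3 - <<'E'
from h import *
c=cam("wrist"); save(c,"w3.png")
for z in (.008,.034): print(z,[r for r in rects(c,"blue",z,300)])
c=cam("top")
for col in("red","yellow","blue"):print(col,[r for r in rects(c,col,.03,60)])
E
```

```text
clock: 6.95
position: [0.4578, 0.2667, 0.0212]
ee_rot: [-0.014, 1.0, 0.0, 0.001]
ft_force: [0.2, 0.0, -1.1]
grip_width: 0.288
grasp_force: 60.0
clock: 7.95
position: [0.4583, 0.2672, 0.1425]
ee_rot: [-0.014, 1.0, 0.001, 0.002]
ft_force: [0.1, 0.1, -0.0]
grip_width: 0.438
grasp_force: 0.0
0.008 [(array([255., 178.]), array([455.9, 265.8]), array([104. ,  43.5]), 1.6)]
0.034 [(array([255., 178.]), array([448.1, 265.8]), array([94.3, 39.4]), 1.6)]
red [(array([310., 244.]), array([ 450. , -145.7]), array([74.4, 22.8]), 7.7), (array([208., 243.]), array([457.9, 155.6]), array([97.5, 44.4]), 0.2), (array([155., 179.]), array([656.2, 316.9]), array([38.3, 36.4]), 45.3), (array([299., 160.]), array([ 706.5, -120.7]), array([93. , 20.2]), -9.0)]
yellow [(array([338., 247.]), array([ 440.5, -226.7]), array([74.4, 23.7]), 9.9), (array([226., 242.]), array([460. , 102.7]), array([97. , 44.3]), -0.4)]
blue []
```

View pics/w3.png

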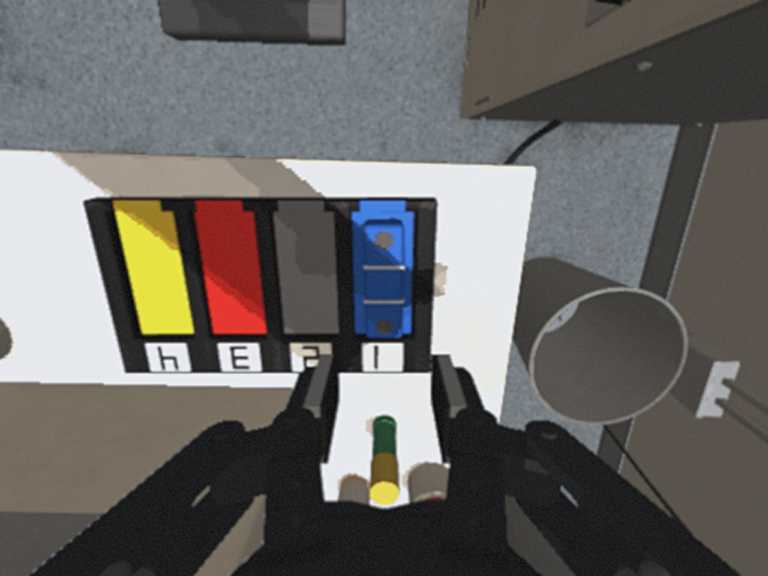

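Blue lies in bay 1, looking centred. Next is red.

```bash
python3 - <<'E'
from h import *
o=manip.get_obs();p=eyes.camera_params("wrist");T=np.eye(4);T[:3,:3]=R.from_quat(o["ee_rot"]).as_matrix();T[:3,3]=o["position"]
K=np.array([[p["fx"],0,p["cx"]],[0,p["fy"],p["cy"]],[0,0,1.]]);c=[0,0,K,p["dist"],T@p["hand_eye"]]
print(ray([[383/1.5,240/1.5],[383/1.5,326/1.5]],c,.034).mean(0), ray([[385/1.5,201/1.5],[385/1.5,336/1.5]],c,.008))
E
python3 -m crank '[[[6,-0.1,-5.17,0,0,0,0.78],[6,-0.1,-5.17,0,0,0,0.78],[6,-0.1,-5.17,0,0,0,0.78],[6,-0.1,-5.17,0,0,0,0.78],[6,-0.1,-5.17,0,0,0,0.78],[6,-0.1,-5.17,0,0,0,0.78],[6,-0.1,-5.17,0,0,0,0.78],[6,-0.1,-5.17,0,0,0,0.78],[6,0,0,0,0,0,0],[6,0,0,-3.8,0,0,0],[6,0,0,-3.8,0,0,0],[6,0,0,-3.8,0,0,0],[6,0,0,-1.2,0,0,0],[6,0,0,-0.6,0,0,0],[6,0,0,0,0,0,0]]]'
python3 -m crank '[[[1.5,0,0,0,0,0,0],[1.5,0,0,0,0,0,0],[1.5,0,0,0,0,0,0],[1.5,0,0,0,0,0,0],[1.5,0,0,0,0,0,0],[1.5,0,0,0,0,0,0]]]' 60
```

```text
[0.45423625 0.2651655  0.034     ] [[0.40316505 0.26501636 0.008     ]
 [0.50392653 0.26792137 0.008     ]]
clock: 9.93
position: [0.4497, -0.1471, 0.009]
ee_rot: [-0.069, 0.998, -0.0, 0.0]
ft_force: [-0.3, 0.0, -0.5]
grip_width: 0.702
grasp_force: 0.0
clock: 10.68
position: [0.4498, -0.1475, 0.0093]
ee_rot: [-0.069, 0.998, -0.001, 0.001]
ft_force: [-1.7, 0.0, 7.3]
grip_width: 0.289
grasp_force: 59.5
```

```bash
python3 -m crank '[[[1.5,0,0,3,0,0,0],[1.5,0,0,3,0,0,0],[1.5,0,0,3,0,0,0],[1.5,0.14,5.08,0,0,0,-1.03],[1.5,0.14,5.08,0,0,0,-1.03],[1.5,0.14,5.08,0,0,0,-1.03],[1.5,0.14,5.08,0,0,0,-1.03],[1.5,0.14,5.08,0,0,0,-1.03],[1.5,0.14,5.08,0,0,0,-1.03],[1.5,0,0,0,0,0,0],[1.5,0,0,0,0,0,0]]]' 60
python3 - <<'E'
from h import *
c=cam("wrist"); save(c,"w4.png")
m=mask(c,"red"); print(rects(c,"red",.115,600),rects(c,"red",.008,600))
E
```

```text
clock: 12.05
position: [0.4575, 0.1572, 0.0982]
ee_rot: [-0.015, 1.0, -0.0, -0.0]
ft_force: [0.2, -0.1, -2.3]
grip_width: 0.287
grasp_force: 59.9
[(array([256., 231.]), array([443. , 156.8]), array([103.7,  25.5]), 1.3)] [(array([256., 231.]), array([502.9, 158.4]), array([191.7,  47.2]), 1.3)]
```

View pics/w4.png

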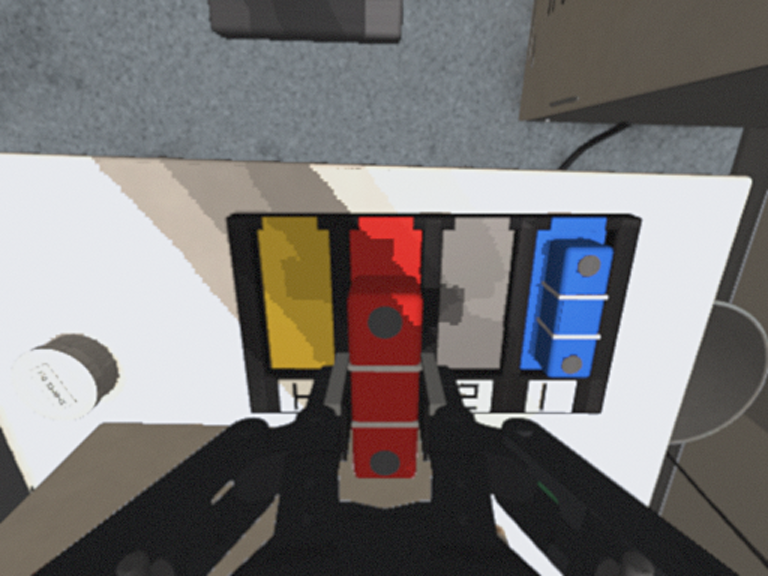

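Red is in line with its liner. Lowering and releasing it, then back to yellow.

```bash
python3 -m crank '[[[1.5,0.05,0.05,-3,0,0,0],[1.5,0,0,-3,0,0,0],[1.5,0,0,-1.4,0,0,0],[1.5,0,0,-0.5,0,0,0],[1.5,0,0,0,0,0,0],[1.5,0,0,0,0,0,0],[3.7,0,0,0,0,0,0],[3.7,0,0,0,0,0,0],[3.7,0,0,0,0,0,0],[3.7,0,0,3,0,0,0],[3.7,0,0,3,0,0,0],[3.7,0,0,3,0,0,0],[3.7,0,0,3,0,0,0],[3.7,0,0,0,0,0,0]]]'
python3 - <<'E'
from h import *
c=cam("wrist"); np.savez("w5.npz",*c); save(c,"w5.png")
for r in rects(c,"yellow",.026,60): print(r)
c=cam("top")
for col in("red","yellow","blue"):print(col,[r for r in rects(c,col,.026,60)])
E
python3 -m crank '[[[6,-0.2,-4.81,0,0,0,1.03],[6,-0.2,-4.81,0,0,0,1.03],[6,-0.2,-4.81,0,0,0,1.03],[6,-0.2,-4.81,0,0,0,1.03],[6,-0.2,-4.81,0,0,0,1.03],[6,-0.2,-4.81,0,0,0,1.03],[6,-0.2,-4.81,0,0,0,1.03],[6,-0.2,-4.81,0,0,0,1.03],[6,0,0,0,0,0,0],[6,0,0,0,0,0,0]]]'
python3 - <<'E'
from h import *
c=cam("wrist"); 
for r in rects(c,"yellow",.026,200): print(r)
E
```

```text
clock: 13.85
position: [0.4593, 0.1585, 0.1412]
ee_rot: [-0.015, 1.0, 0.0, 0.002]
ft_force: [-0.7, -0.1, -1.0]
grip_width: 0.433
grasp_force: 0.0
(array([205., 180.]), array([453.5, 106.4]), array([92.9, 39.6]), 1.6)
red [(array([309., 184.]), array([ 635.2, -150.6]), array([49.3, 27.8]), 7.2), (array([155., 179.]), array([657.1, 317.9]), array([38.4, 36.5]), 45.3), (array([299., 160.]), array([ 707.4, -121. ]), array([92.7, 20.1]), -8.1)]
yellow [(array([338., 247.]), array([ 440.9, -227.2]), array([75.2, 23.8]), 10.2), (array([227., 241.]), array([460.1, 101.5]), array([97.1, 41.3]), -0.2)]
blue []
clock: 15.2
position: [0.4418, -0.2257, 0.1384]
ee_rot: [-0.087, 0.996, 0.001, -0.001]
ft_force: [0.2, 0.4, -0.4]
grip_width: 0.7
grasp_force: 0.0
(array([264., 330.]), array([ 618.2, -183.5]), array([29.6, 22.1]), -80.1)
(array([173., 210.]), array([ 477.4, -307.4]), array([51.6, 18.7]), -71.6)
(array([253., 185.]), array([ 437.7, -229.7]), array([79.1, 23.8]), 9.6)
```

View pics/w5.png

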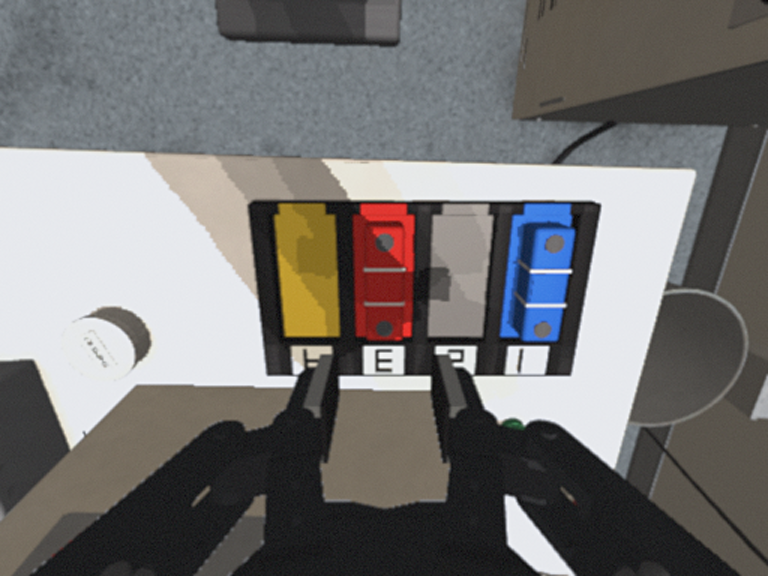

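Red and blue are both in place. Gripping yellow.

```bash
python3 -m crank '[[[6,-0.15,-0.25,-3.8,0,0,0],[6,0,0,-3.8,0,0,0],[6,0,0,-3.5,0,0,0],[6,0,0,-1.2,0,0,0],[6,0,0,-0.6,0,0,0],[6,0,0,0,0,0,0],[1.5,0,0,0,0,0,0],[1.5,0,0,0,0,0,0],[1.5,0,0,0,0,0,0],[1.5,0,0,0,0,0,0],[1.5,0,0,0,0,0,0],[1.5,0,0,0,0,0,0]]]' 60
python3 -m crank '[[[1.5,0,0,3,0,0,0],[1.5,0,0,3,0,0,0],[1.5,0,0,3,0,0,0],[1.5,0.33,5.53,0,0,0,-1.37],[1.5,0.33,5.53,0,0,0,-1.37],[1.5,0.33,5.53,0,0,0,-1.37],[1.5,0.33,5.53,0,0,0,-1.37],[1.5,0.33,5.53,0,0,0,-1.37],[1.5,0.33,5.53,0,0,0,-1.37],[1.5,0,0,0,0,0,0],[1.5,0,0,0,0,0,0]]]' 60
python3 - <<'E'
from h import *
c=cam("wrist"); save(c,"w6.png")
print(rects(c,"yellow",.115,600),rects(c,"yellow",.008,600))
E
```

```text
clock: 16.75
position: [0.4412, -0.2296, 0.0113]
ee_rot: [-0.086, 0.996, -0.001, 0.0]
ft_force: [-1.4, 0.3, 6.4]
grip_width: 0.29
grasp_force: 59.5
clock: 18.12
position: [0.4602, 0.1022, 0.1002]
ee_rot: [-0.015, 1.0, -0.0, -0.0]
ft_force: [0.3, -0.5, -3.1]
grip_width: 0.285
grasp_force: 59.9
[(array([256., 279.]), array([473.4, 102.8]), array([47.4, 25. ]), 1.8), (array([257., 191.]), array([419.9, 101.3]), array([52.4, 25.4]), 1.7)] [(array([256., 279.]), array([555.5, 105.2]), array([87. , 45.8]), 1.8), (array([257., 191.]), array([457.3, 102.4]), array([96. , 46.5]), 1.7)]
```

View pics/w6.png

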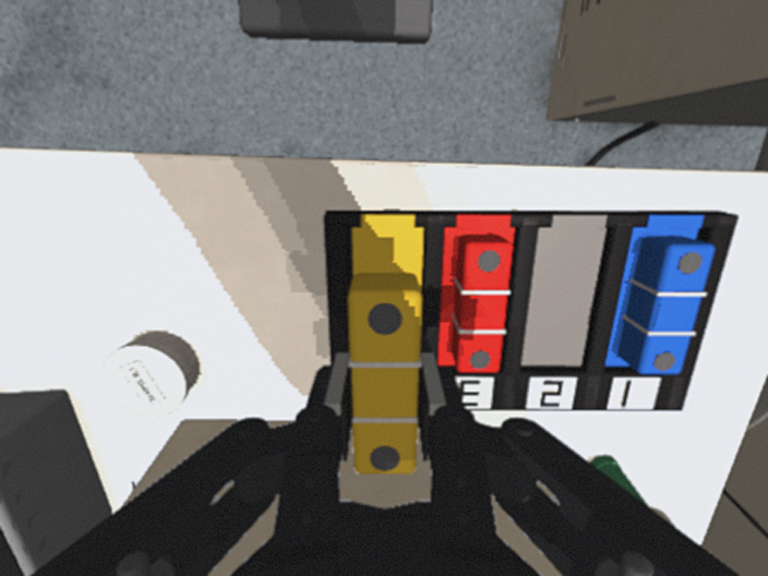

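Yellow is in line. Lower, release and go to view the selector.

```bash
python3 -m crank '[[[1.5,0,0.1,-3,0,0,0],[1.5,0,0,-3,0,0,0],[1.5,0,0,-1.4,0,0,0],[1.5,0,0,-0.5,0,0,0],[1.5,0,0,0,0,0,0],[1.5,0,0,0,0,0,0],[3.7,0,0,0,0,0,0],[3.7,0,0,0,0,0,0],[3.7,0,0,0,0,0,0],[3.7,0,0,3,0,0,0],[3.7,0,0,3,0,0,0],[3.7,0,0,3,0,0,0],[3.7,0,0,3,0,0,0],[3.7,0,0,0,0,0,0]]]'
python3 -m crank '[[[0,0,-5,1.5,0,0,0],[0,0,-5,1.5,0,0,0],[0,0,-5,1.5,0,0,0],[0,0,-5,1.5,0,0,0],[0,0,-5,1,0,0,0],[0,2.3,-5,0,0,0,0.9],[0,2.3,0,0,0,0,0.9],[0,2.3,0,0,0,0,0.9],[0,2.3,0,0,0,0,0.9],[0,2.3,0,0,0,0,0.9],[0,0,0,0,0,0,0],[0,0,0,0,0,0,0]]]'
python3 - <<'E'
from h import *
c=cam("wrist"); np.savez("w7.npz",*c); save(c,"w7.png",4.5,(165,80,335,212))
for col in("red","yellow","blue"):print(col,[r for r in rects(c,col,.034,200)])
t=cam("top");print([ (col,[r[1:] for r in rects(t,col,.034,60)]) for col in("red","yellow","blue")])
for col in("red","blue"):
  h=cv2.cvtColor(t[0],cv2.COLOR_RGB2HSV)
  ys,xs=np.nonzero(cv2.inRange(h,(100,100,20),(130,255,255)) if col=="blue" else cv2.inRange(h,(0,100,40),(8,255,255))); print(col,len(xs))
E
```

```text
clock: 19.92
position: [0.4617, 0.1039, 0.1432]
ee_rot: [-0.015, 1.0, -0.0, 0.002]
ft_force: [0.8, -0.1, -0.8]
grip_width: 0.435
grasp_force: 0.0
clock: 21.42
position: [0.5748, -0.1962, 0.2104]
ee_rot: [-0.054, 0.999, 0.0, -0.001]
ft_force: [0.0, 0.8, 0.6]
grip_width: -0.0
grasp_force: 0.0
red [(array([298., 224.]), array([ 646.2, -130.7]), array([165.6,  35.8]), 7.3)]
yellow [(array([262., 210.]), array([ 618.7, -187.8]), array([48.8, 28.5]), 5.6), (array([259., 177.]), array([ 577.6, -192.8]), array([24.9, 22.4]), -86.9), (array([169.,  87.]), array([ 485. , -303.9]), array([49.6, 15.3]), -72.0), (array([502., 109.]), array([471.1,  67.8]), array([93.3, 33.7]), 23.6)]
blue [(array([218., 206.]), array([ 625.4, -240.7]), array([75., 32.]), 3.8)]
[('red', [(array([457.6, 155.1]), array([97.2, 44.3]), 0.2), (array([655.3, 315.9]), array([38.2, 36.3]), 45.3), (array([ 705.2, -120.3]), array([92.2, 19.4]), -8.8)]), ('yellow', [(array([459.8, 102.4]), array([96.7, 44.2]), -0.4)]), ('blue', [(array([455.6, 261.9]), array([97.3, 45. ]), 0.6)])]
red 909
blue 726
```

View pics/w7.png

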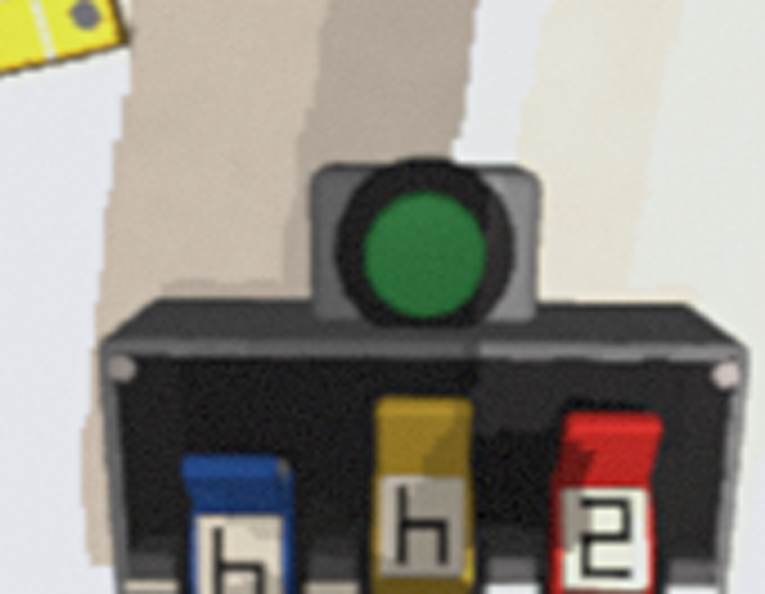

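All three blocks are in their bays. The crop shows the selector's front: screws at (192,162) and (326,163) px, key at (259,136) px. Next I'll work out the selector frame and the lug angles.

```bash
python3 - <<'E'
from h import *
f=np.load("w1.npz"); a=[f["arr_%d"%i] for i in range(5)]
f=np.load("w7.npz"); b=[f["arr_%d"%i] for i in range(5)]
P=ray(np.array([[300,277],[351,272],[402,268],[453,263]])/1.5,a,.084); print("posts",P.round(4))
S=ray([[192.1,162],[326.3,163.1]],b,.068); print("screws",S.round(4))
print("key w7",[r[1:3] for r in rects(b,"green",.045)],"w1",[r[1:3] for r in rects(a,"green",.045)])
d=P[0]-P[3]; yaw=np.arctan2(-d[0],-d[1]) if 0 else np.arctan2(P[0][0]-P[3][0],P[3][1]-P[0][1]); print("yaw",np.degrees(yaw))
O=P.mean(0)[:2]; ex=np.array([np.cos(yaw),np.sin(yaw)]); ey=np.array([-ex[1],ex[0]]); print("origin",O)
C=cloud(b)
for n,y in(("red",.044),("yellow",0),("blue",-.044)):
    q=O+ey*y; L=(C[...,:2]-O); lx=L@ex; ly=L@ey
    m=(abs(ly-y)<.006)&(abs(lx)<.06)&(C[...,2]>.07)
    x=lx[m]; z=C[...,2][m]-.056; r=np.hypot(x,z); th=np.degrees(np.arctan2(x,z))
    print(n,q.round(4),"pts far out:",[(round(t),round(rr*1000)) for t,rr in sorted(zip(th,r))][::max(1,len(x)//25)])
save(b,"w8.png",4.5,(180,150,340,280))
E
```

```text
posts [[ 0.6062 -0.2566  0.084 ]
 [ 0.6018 -0.2123  0.084 ]
 [ 0.5984 -0.1684  0.084 ]
 [ 0.5942 -0.1249  0.084 ]]
screws [[ 0.5594 -0.2682  0.068 ]
 [ 0.5447 -0.1224  0.068 ]]
key w7 [(array([ 526.7, -198.2]), array([31.5, 29.9]))] w1 [(array([ 526. , -199.1]), array([30.9, 29.6]))]
yaw 5.19955177418586
origin [ 0.60014551 -0.19055817]
red [ 0.5962 -0.1467] pts far out: [(-75, 53), (-51, 30), (-30, 31), (-10, 227), (-10, 229), (-10, 227), (-10, 232), (-10, 232), (-10, 237), (-10, 243), (-10, 237), (-9, 241), (-9, 233), (-9, 245), (-9, 237), (-9, 244), (-9, 248), (-9, 246), (-9, 245), (-9, 248), (-9, 244), (-8, 238), (-7, 239), (1, 40), (59, 46), (61, 34)]
yellow [ 0.6001 -0.1906] pts far out: [(-75, 54), (-54, 32), (-13, 163), (-12, 179), (-12, 190), (-11, 195), (-11, 178), (-11, 231), (-11, 231), (-11, 207), (-10, 235), (-10, 246), (-10, 196), (-10, 246), (-10, 233), (-9, 194), (-9, 235), (-9, 238), (-9, 245), (-9, 243), (-9, 244), (-9, 246), (-8, 200), (-6, 205), (-4, 45), (56, 36)]
blue [ 0.6041 -0.2344] pts far out: [(-75, 54), (-33, 33), (-10, 217), (-10, 220), (-10, 225), (-10, 225), (-9, 229), (-9, 234), (-9, 228), (-9, 231), (-9, 243), (-9, 238), (-9, 240), (-9, 235), (-8, 231), (-8, 244), (-8, 243), (-7, 237), (-7, 233), (-7, 241), (-6, 230), (-6, 229), (-5, 209), (-4, 230), (15, 35), (71, 44)]
```

View pics/w8.png

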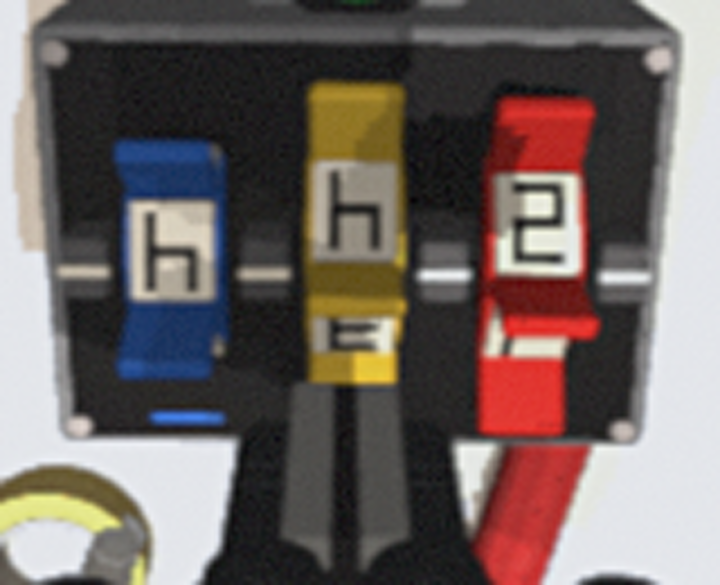

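```bash
cat >> h.py <<'E'
O=np.array([.6001,-.1912]); YAW=np.radians(5.3)
ex=np.array([np.cos(YAW),np.sin(YAW)]); ey=np.array([-ex[1],ex[0]]); WY={"red":.044,"yellow":0,"blue":-.044}
def lugs(c):
    C=cloud(c); L=C[...,:2]-O; lx=L@ex; ly=L@ey; z=C[...,2]-.056; r=np.hypot(lx,z); th=np.degrees(np.arctan2(lx,z))
    for n,y in WY.items():
        m=(abs(ly-y)<.009)&(r<.056)&(c[1]>0)&(z>.012)
        tip=np.sort(th[m&(r>.047)&(mask(c,n)>0)]); gr=np.split(tip,np.nonzero(np.diff(tip)>8)[0]+1) if len(tip) else []
        fl=m&(r<.034)&(r>.028)&(mask(c,n)==0)
        print(n,"tips",[(round(g.mean(),1),len(g)) for g in gr],"flat pts th",np.percentile(th[fl],[5,25,50,75,95]).round() if fl.any() else None)
E
python3 - <<'E'
from h import *
for s in("w1","w7"):
    f=np.load(s+".npz"); lugs([f["arr_%d"%i] for i in range(5)])
E
```

```text
red tips [(np.float64(-53.6), 73), (np.float64(3.4), 73), (np.float64(60.9), 66), (np.float64(75.9), 10)] flat pts th [-44. -31. -14.  28.  51.]
yellow tips [(np.float64(-58.6), 65), (np.float64(-1.1), 73), (np.float64(55.9), 75)] flat pts th [-49. -34. -15.  23.  44.]
blue tips [(np.float64(-38.4), 78), (np.float64(18.2), 86), (np.float64(75.1), 38)] flat pts th [-65. -23. -10.   3.  15.]
red tips [(np.float64(-53.5), 102), (np.float64(3.5), 119), (np.float64(60.8), 95), (np.float64(76.8), 1)] flat pts th [-44. -33. -18.  -4.  50.]
yellow tips [(np.float64(-58.6), 95), (np.float64(-1.5), 107)] flat pts th [-50. -37. -20.  -4.  44.]
blue tips [(np.float64(-38.9), 117), (np.float64(17.9), 120), (np.float64(75.2), 55)] flat pts th [-66. -25. -11.   3.  13.]
```

Lug angles come out the same in both views. Red needs +86°, yellow +30° and blue −170°. I'll push the lugs with shut fingers at z ≈ 92 mm, yellow first.

```bash
python3 -m crank '[[[0,0.34,0.3,-4,0,0,-0.9],[0,0,0,-4,0,0,0],[0,0,0,-3,0,0,0],[0,0,0,-0.85,0,0,0],[0,0,0,0,0,0,0]]]'
python3 -m crank '[[[0,0.4,0.037,0,0,0,0],[0,0.4,0.037,0,0,0,0],[0,0.4,0.037,0,0,0,0],[0,0.4,0.037,0,0,0,0],[0,0.4,0.037,0,0,0,0],[0,0.4,0.037,0,0,0,0],[0,0.37,0.034,0,0,0,0],[0,0,0,0,0,0,0],[0,0,0,0,0,0,0]]]'
python3 - <<'E'
from h import *
p=manip.get_obs()["position"]; print("local",(p[:2]-O)@ex,(p[:2]-O)@ey)
lugs(cam("wrist"))
E
```

```text
clock: 22.15
position: [0.5788, -0.1936, 0.0933]
ee_rot: [-0.046, 0.999, -0.0, 0.0]
ft_force: [0.5, 0.9, 1.1]
grip_width: -0.001
grasp_force: 0.0
clock: 23.28
position: [0.6069, -0.1907, 0.093]
ee_rot: [-0.046, 0.999, 0.0, 0.0]
ft_force: [-0.1, 0.0, 0.5]
grip_width: 0.002
grasp_force: 0.0
local 0.006781279375232501 -0.00010790565842925168
red tips [(np.float64(-53.5), 325), (np.float64(3.4), 421), (np.float64(61.2), 2)] flat pts th [-44. -34. -22. -10.  29.]
yellow tips [(np.float64(-32.1), 359)] flat pts th [-66. -58. -22. -10.  -0.]
blue tips [(np.float64(-38.5), 350), (np.float64(17.7), 390), (np.float64(74.9), 2)] flat pts th [-66. -27. -13.   0.  11.]
```

Yellow is within about 3° of target. I'll nudge it 2 mm more, then go to red's first stroke.

```bash
python3 -m crank '[[[0,0.2,0.02,0,0,0,0],[0,0,0,0,0,0,0],[0,-0.4,0,1.5,0,0,0],[0,0,0,2,0,0,0],[0,-1.54,2.05,0,0,0,0],[0,-1.54,2.05,0,0,0,0],[0,0,0,0,0,0,0],[0,0,0,-2,0,0,0],[0,0,0,-1.5,0,0,0],[0,0,0,0,0,0,0]]]'
python3 -m crank '[[[0,0.41,0.038,0,0,0,0],[0,0.41,0.038,0,0,0,0],[0,0.41,0.038,0,0,0,0],[0,0.41,0.038,0,0,0,0],[0,0.41,0.038,0,0,0,0],[0,0.41,0.038,0,0,0,0],[0,0.41,0.038,0,0,0,0],[0,0.41,0.038,0,0,0,0],[0,0.41,0.038,0,0,0,0],[0,0,0,0,0,0,0],[0,0,0,0,0,0,0]]]'
python3 - <<'E'
from h import *
p=manip.get_obs()["position"]; print("local",(p[:2]-O)@ex,(p[:2]-O)@ey)
lugs(cam("wrist"))
E
```

```text
clock: 24.58
position: [0.5727, -0.1498, 0.0908]
ee_rot: [-0.046, 0.999, 0.001, -0.001]
ft_force: [0.2, -0.6, 1.3]
grip_width: -0.004
grasp_force: 0.0
clock: 25.95
position: [0.6109, -0.1461, 0.093]
ee_rot: [-0.046, 0.999, 0.0, 0.0]
ft_force: [0.2, 0.2, 0.1]
grip_width: 0.0
grasp_force: 0.0
local 0.014946035457269885 0.04391712791721541
red tips [(np.float64(-23.2), 370)] flat pts th [-66. -51. -31.  -1.  14.]
yellow tips [(np.float64(-30.4), 370), (np.float64(25.7), 385)] flat pts th [-66. -51. -12.   5.  18.]
blue tips [(np.float64(-38.5), 377), (np.float64(18.0), 431), (np.float64(75.1), 116)] flat pts th [-66. -27. -13.   2.  14.]
```

```bash
python3 -m crank '[[[0,-0.4,0,1.5,0,0,0],[0,0,0,2,0,0,0],[0,-2.54,-0.25,0,0,0,0],[0,-2.54,-0.25,0,0,0,0],[0,0,0,0,0,0,0],[0,0,0,-2,0,0,0],[0,0,0,-1.5,0,0,0],[0,0,0,0,0,0,0]]]'
python3 -m crank '[[[0,0.45,0.042,0,0,0,0],[0,0.45,0.042,0,0,0,0],[0,0.45,0.042,0,0,0,0],[0,0.45,0.042,0,0,0,0],[0,0.45,0.042,0,0,0,0],[0,0.45,0.042,0,0,0,0],[0,0.45,0.042,0,0,0,0],[0,0.45,0.042,0,0,0,0],[0,0.45,0.042,0,0,0,0],[0,0.45,0.042,0,0,0,0],[0,0.45,0.042,0,0,0,0],[0,0,0,0,0,0,0],[0,0,0,0,0,0,0]]]'
python3 - <<'E'
from h import *
p=manip.get_obs()["position"]; print("local",(p[:2]-O)@ex,(p[:2]-O)@ey)
lugs(cam("wrist"))
E
```

```text
clock: 27.0
position: [0.5551, -0.1506, 0.0909]
ee_rot: [-0.047, 0.999, 0.001, -0.001]
ft_force: [-0.5, -0.1, 0.3]
grip_width: 0.0
grasp_force: 0.0
clock: 28.62
position: [0.6056, -0.1465, 0.093]
ee_rot: [-0.046, 0.999, 0.0, 0.0]
ft_force: [-0.6, 0.2, 0.4]
grip_width: -0.001
grasp_force: 0.0
local 0.009656568799559178 0.04402460850362518
red tips [(np.float64(-28.7), 360)] flat pts th [-66. -54. -20.  -7.   5.]
yellow tips [(np.float64(-30.6), 360), (np.float64(25.4), 334)] flat pts th [-65. -50. -13.   4.  18.]
blue tips [(np.float64(-38.5), 362), (np.float64(17.7), 402), (np.float64(75.1), 115)] flat pts th [-66. -28. -13.   1.  15.]
```

Red now stands on 3. Next is blue, in −x strokes.

```bash
python3 -m crank '[[[0,-0.4,0,1.5,0,0,0],[0,0,0,2,0,0,0],[0,2.22,-4.23,0,0,0,0],[0,2.22,-4.23,0,0,0,0],[0,0,0,0,0,0,0],[0,0,0,-2,0,0,0],[0,0,0,-1.5,0,0,0],[0,0,0,0,0,0,0]]]'
python3 -m crank '[[[0,-0.444,-0.041,0,0,0,0],[0,-0.444,-0.041,0,0,0,0],[0,-0.444,-0.041,0,0,0,0],[0,-0.444,-0.041,0,0,0,0],[0,-0.444,-0.041,0,0,0,0],[0,-0.444,-0.041,0,0,0,0],[0,-0.444,-0.041,0,0,0,0],[0,-0.444,-0.041,0,0,0,0],[0,-0.444,-0.041,0,0,0,0],[0,-0.444,-0.041,0,0,0,0],[0,-0.444,-0.041,0,0,0,0],[0,-0.444,-0.041,0,0,0,0],[0,-0.444,-0.041,0,0,0,0],[0,0,0,0,0,0,0],[0,0,0,0,0,0,0]]]'
python3 - <<'E'
from h import *
p=manip.get_obs()["position"]; print("local",(p[:2]-O)@ex,(p[:2]-O)@ey)
lugs(cam("wrist"))
E
```

```text
clock: 29.68
position: [0.6445, -0.2301, 0.0909]
ee_rot: [-0.047, 0.999, 0.001, -0.002]
ft_force: [-0.7, -0.9, -0.0]
grip_width: -0.002
grasp_force: 0.0
clock: 31.55
position: [0.5878, -0.2366, 0.0927]
ee_rot: [-0.046, 0.999, 0.0, -0.0]
ft_force: [0.1, 0.0, -0.8]
grip_width: 0.002
grasp_force: 0.0
local -0.01648257860116899 -0.04408614609517534
red tips [(np.float64(-29.1), 333), (np.float64(27.4), 321)] flat pts th [-66. -49. -18.   3.  20.]
yellow tips [(np.float64(-30.9), 317)] flat pts th [-66. -51. -20.  -2.  13.]
blue tips [(np.float64(-38.5), 301), (np.float64(19.8), 24)] flat pts th [-67. -65. -63. -59. -55.]
```

```bash
python3 -m crank '[[[0,0.4,0,1.5,0,0,0],[0,0,0,2,0,0,0],[0,2.7,0.27,0,0,0,0],[0,2.7,0.27,0,0,0,0],[0,0,0,0,0,0,0],[0,0,0,-2,0,0,0],[0,0,0,-1.5,0,0,0],[0,0,0,0,0,0,0]]]'
python3 -m crank '[[[0,-0.444,-0.041,0,0,0,0],[0,-0.444,-0.041,0,0,0,0],[0,-0.444,-0.041,0,0,0,0],[0,-0.444,-0.041,0,0,0,0],[0,-0.444,-0.041,0,0,0,0],[0,-0.444,-0.041,0,0,0,0],[0,-0.444,-0.041,0,0,0,0],[0,-0.444,-0.041,0,0,0,0],[0,-0.444,-0.041,0,0,0,0],[0,-0.444,-0.041,0,0,0,0],[0,-0.444,-0.041,0,0,0,0],[0,-0.444,-0.041,0,0,0,0],[0,-0.444,-0.041,0,0,0,0],[0,0,0,0,0,0,0],[0,0,0,0,0,0,0]]]'
python3 - <<'E'
from h import *
p=manip.get_obs()["position"]; print("local",(p[:2]-O)@ex,(p[:2]-O)@ey)
lugs(cam("wrist"))
E
```

```text
clock: 32.6
position: [0.6443, -0.2313, 0.0907]
ee_rot: [-0.046, 0.999, 0.001, -0.002]
ft_force: [0.9, 0.8, -0.1]
grip_width: 0.0
grasp_force: 0.0
clock: 34.48
position: [0.588, -0.2366, 0.0927]
ee_rot: [-0.046, 0.999, 0.0, -0.0]
ft_force: [-0.3, 0.2, -0.1]
grip_width: 0.001
grasp_force: 0.0
local -0.0162401688080555 -0.044086283723988845
red tips [(np.float64(-29.4), 318), (np.float64(27.2), 308)] flat pts th [-65. -49. -18.   2.  19.]
yellow tips [(np.float64(-31.0), 295)] flat pts th [-66. -51. -19.  -2.  13.]
blue tips [(np.float64(-38.3), 315), (np.float64(20.3), 23)] flat pts th [-67. -65. -63. -58. -53.]
```

```bash
python3 -m crank '[[[0,0.4,0,1.5,0,0,0],[0,0,0,2,0,0,0],[0,2.7,0.27,0,0,0,0],[0,2.7,0.27,0,0,0,0],[0,0,0,0,0,0,0],[0,0,0,-2,0,0,0],[0,0,0,-1.5,0,0,0],[0,0,0,0,0,0,0]]]'
python3 -m crank '[[[0,-0.425,-0.039,0,0,0,0],[0,-0.425,-0.039,0,0,0,0],[0,-0.425,-0.039,0,0,0,0],[0,-0.425,-0.039,0,0,0,0],[0,-0.425,-0.039,0,0,0,0],[0,-0.425,-0.039,0,0,0,0],[0,-0.425,-0.039,0,0,0,0],[0,-0.425,-0.039,0,0,0,0],[0,-0.425,-0.039,0,0,0,0],[0,-0.425,-0.039,0,0,0,0],[0,-0.425,-0.039,0,0,0,0],[0,-0.425,-0.039,0,0,0,0],[0,0,0,0,0,0,0],[0,0.4,0,1.5,0,0,0],[0,0,1,4,0,0,0],[0,-0.5,2,4,0,0,0],[0,-0.5,1,3,0,0,0],[0,0,0,0,0,0,0],[0,0,0,0,0,0,0]]]'
python3 - <<'E'
from h import *
p=manip.get_obs()["position"]; print("local",(p[:2]-O)@ex,(p[:2]-O)@ey)
c=cam("wrist"); lugs(c); save(c,"w9.png")
for col in("red","yellow","blue"):print(col,[r[:3] for r in rects(c,col,.034,200)])
E
```

```text
clock: 35.52
position: [0.6446, -0.2312, 0.0907]
ee_rot: [-0.046, 0.999, 0.001, -0.002]
ft_force: [1.0, -0.3, -0.2]
grip_width: 0.001
grasp_force: 0.0
clock: 37.9
position: [0.5892, -0.1961, 0.2178]
ee_rot: [-0.046, 0.999, -0.0, -0.0]
ft_force: [-0.2, -0.2, -0.0]
grip_width: -0.005
grasp_force: 0.0
local -0.011296898171155687 -0.003846202200760532
red tips [(np.float64(-28.6), 120), (np.float64(28.3), 124)] flat pts th [-66. -50.  -9.   7.  20.]
yellow tips [(np.float64(-30.1), 95), (np.float64(26.3), 124)] flat pts th [-66. -51. -11.   6.  20.]
blue tips [(np.float64(-31.3), 99), (np.float64(25.0), 117)] flat pts th [-65. -51. -11.   5.  17.]
red [(array([298., 255.]), array([ 707.5, -128. ]), array([79.3, 23.1])), (array([300., 196.]), array([ 617.9, -135.9]), array([75.2, 33.9]))]
yellow [(array([259., 196.]), array([ 622.4, -188.8]), array([72.7, 27.5])), (array([169.,  75.]), array([ 485.8, -304. ]), array([49.6, 15.4])), (array([502.,  93.]), array([471.3,  68.1]), array([92.7, 33.8]))]
blue [(array([222., 196.]), array([ 627.3, -241. ]), array([72.3, 31.9]))]
```

View pics/w9.png

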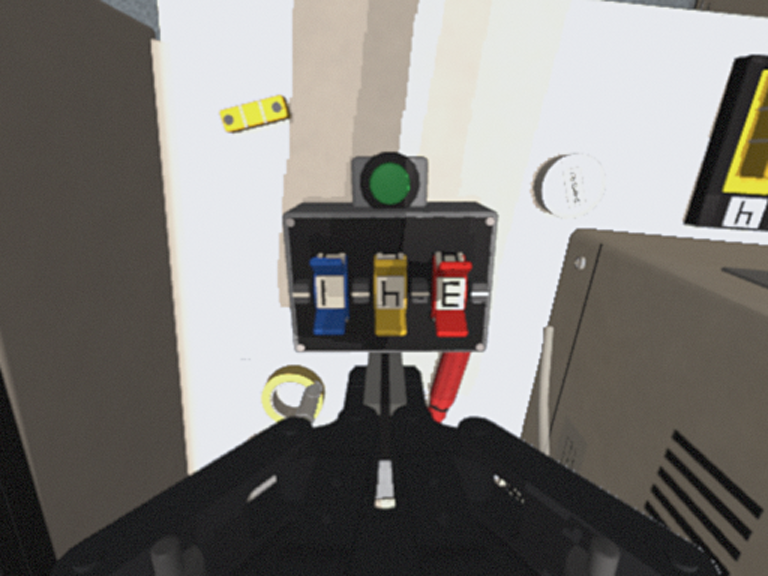

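The wheels read 1, 4 and 3 (blue, yellow, red), level with the lines. I'll check the tray with the scene camera before pressing.

```bash
python3 - <<'E'
from h import *
c=cam("scene"); save(c,"s2.png",3,(140,190,390,340))
w=np.load("w7.npz"); print([r[1] for r in rects([w["arr_%d"%i] for i in range(5)],"green",.05)])
E
```

```text
[array([ 526.1, -198.3])]
```

View pics/s2.png

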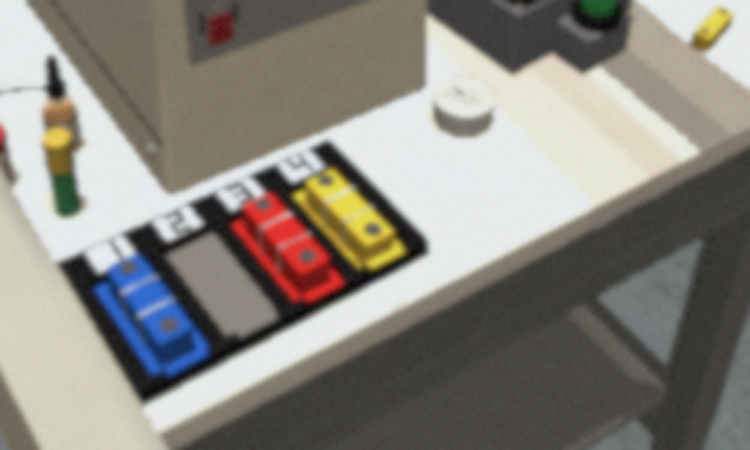

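All three blocks lie in their bays. Moving above the key.

```bash
python3 -m crank '[[[0,-3.2,-0.13,0,0,0,0],[0,-3.2,-0.13,0,0,0,0],[0,0,0,-5,0,0,0],[0,0,0,-5,0,0,0],[0,0,0,-3.5,0,0,0],[0,0,0,-1.5,0,0,0],[0,0,0,0,0,0,0]]]'
python3 -m crank '[[[0,0,0,-0.3,0,0,0],[0,0,0,-0.3,0,0,0],[0,0,0,-0.3,0,0,0],[0,0,0,-0.3,0,0,0],[0,0,0,0,0,0,0]]]'
```

```text
clock: 38.88
position: [0.525, -0.1982, 0.0673]
ee_rot: [-0.046, 0.999, 0.001, -0.001]
ft_force: [-0.4, 0.3, 0.7]
grip_width: 0.002
grasp_force: 0.0
clock: 39.5
position: [0.5259, -0.1986, 0.0563]
ee_rot: [-0.046, 0.999, -0.0, 0.001]
ft_force: [1.4, 0.5, 4.0]
grip_width: -0.005
grasp_force: 2.4
```

```bash
python3 -m crank '[[[0,0,0,-0.2,0,0,0],[0,0,0,-0.2,0,0,0],[0,0,0,0,0,0,0]]]'; python3 -m crank '[[[0,0,0,-0.1,0,0,0],[0,0,0,-0.1,0,0,0],[0,0,0,0,0,0,0]]]'
```

```text
clock: 39.88
position: [0.5262, -0.1987, 0.0555]
ee_rot: [-0.046, 0.999, -0.001, 0.0]
ft_force: [-15.2, 3.2, 41.6]
grip_width: -0.001
grasp_force: 20.7
clock: 40.25
position: [0.5263, -0.1988, 0.0551]
ee_rot: [-0.046, 0.999, -0.002, 0.0]
ft_force: [-24.1, 5.6, 60.3]
grip_width: 0.003
grasp_force: 30.2
```

The force jumped at z ≈ 55.5 mm, against a key top of about 62 mm, so the key is fully down. Release and check.

```bash
python3 -m crank '[[[0,0,0,2,0,0,0],[0,0,0,4,0,0,0],[0,2,0,5,0,0,0],[0,2,0,4,0,0,0],[0,2,0,0,0,0,0],[0,0,0,0,0,0,0],[0,0,0,0,0,0,0]]]'
python3 - <<'E'
from h import *
c=cam("wrist"); lugs(c); C=cloud(c)
k=rects(c,"green",.062,200)[0]; u,v=k[0].astype(int); print(k, "key z",np.median(C[v-3:v+4,u-3:u+4,2]))
w=np.load("w7.npz"); w=[w["arr_%d"%i] for i in range(5)]; k=rects(w,"green",.062,200)[0]; u,v=k[0].astype(int); print("before",k,np.median(cloud(w)[v-3:v+4,u-3:u+4,2]))
s=cam("scene"); a=np.hstack([s[0][190:340,140:390],c[0][75:225,180:330]]); cv2.imwrite("pics/f.png",cv2.resize(a[...,::-1],None,fx=2,fy=2))
o=manip.get_obs();print(o["clock"],o["ft_force"],o["position"])
E
```

```text
clock: 41.12
position: [0.5843, -0.1982, 0.1989]
ee_rot: [-0.046, 0.999, 0.0, -0.001]
ft_force: [-1.4, -0.4, 0.5]
grip_width: 0.0
grasp_force: 0.0
red tips [(np.float64(-28.6), 118), (np.float64(27.8), 123), (np.float64(73.8), 13)] flat pts th [-66. -50. -12.   7.  22.]
yellow tips [(np.float64(-30.2), 116), (np.float64(25.4), 106)] flat pts th [-66. -50. -12.   6.  19.]
blue tips [(np.float64(-31.2), 119), (np.float64(25.0), 134)] flat pts th [-66. -52. -12.   6.  19.]
(array([261., 128.]), array([ 525. , -198.7]), array([29.1, 28.9]), 5.3) key z 0.06193019656330251
before (array([259., 136.]), array([ 524.7, -198.6]), array([29.7, 28.2]), 6.2) 0.06242462593390474
41.225 [ 0.16066073 -0.67862442  0.05737839] [ 0.5843489  -0.19846097  0.19927582]
```

View pics/f.png

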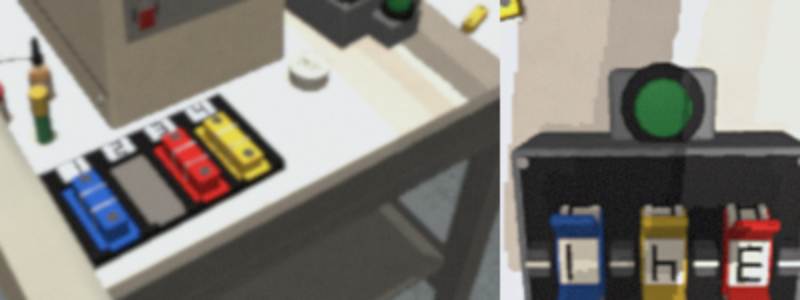

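The key is back up (62 mm), the wheels are unchanged, and the blocks are in their bays. Handing in.

```bash
python3 -c "
from workcell import job
print(job.hand_in())"
```

```text
the job is handed in; nothing more can be done
None
```

I handed the job in with the blue, red and yellow blocks in bays 1, 3 and 4, the wheels set to match, and the store key pressed fully down and back up; the hand-in call returned no verdict.

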